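Clear the print bench: parts into the bin, jars into the crate

ROBOT

A 6-joint arm with a two-finger parallel gripper is mounted at the origin on the work surface. World frame = base frame: x ahead of the robot, y to its left, z up, the work surface at z = 0. Lengths are in m, angles in rad, forces in N, time in s.
With the tool pointing down it reaches from about 0.35 to 0.975 m from the base axis. Payload 17.4 kg.
Tool frame: the origin (TCP) lies between the finger pads; the fingertips stand 14 mm ahead of it and the grasp point (between the pads) lies 5 mm behind it; z points along the fingers, y is the line along which they close (so a half turn about z gives the same grasp; the last joint's range is limited). The gripper opens to 85 mm and grips with 20 to 120 N. Pads are 22 mm wide; open, the fingers measure 114 mm over their backs; the gripper's body (76 mm by 85 mm) begins 54 mm behind the grasp point. The pads swing forward as they close: fully open they stand 13 mm farther back than shut.
Start: joints at [-1.312, 0.116, 1.442, -0, 1.584, -0.038], TCP at [0.197, -0.645, 0.245] pointing down, gripper open.
Joint ranges: [-2.83, 2.83], [-0.83, 2.19], [0.07, 2.5], [-1.14, 4.28], [0.01, 3], [-2.97, 2.97]. Speed limits (rad/s): [1.89, 1.89, 2.22, 3.14, 3.14, 3.14].

INTERFACE

Orientations are given as [roll, pitch, yaw] about the fixed x, y, z axes, in that order (R = Rz(yaw) Ry(pitch) Rx(roll)).
In Python, from rig import robot, viewer, ticket gives the robot as it stands.
- The arm moves only by the tool move_arm, never from a script. Its argument "rows" is a list of rows, each a list of 4 numbers: the shift along the tool's x, y, z as a fraction of full scale, then the turn about the tool's z as a fraction of full scale. A call has 1 to 20 rows; each row is the pose to reach, as a shift and turn from the pose commanded when the call began, along the tool's axes at that moment; what a row does not reach only later rows make up. Full scale, the value 1, is 0.2 m for a shift and 30 degrees for a turn. A row lasts 1/8 s, in which the tool goes at most 62.5 mm and 10.7 degrees, less where a joint would pass 70% of its speed; a pose out of reach is approached as far as the arm can. A call with a number of a shift or a turn outside -1 to 1 is refused whole. A call with a gripper value outside its range is refused whole. "grip" is the opening, from 0 (shut) to 1 (fully open), set as the call begins (left out, the last holds). The fingers move at their own pace and stop on an object; "squeeze" is the grip in N (left out, the last holds). Time passes only in rows, so rows that repeat a pose let the fingers close. It gives the time, the measured TCP pose, the force, the opening and the grip force at its end, in the units of the state.
- robot.get_state(): the state, without advancing time (a new reading comes with each control period).
- viewer.grab_frame(name): name is "side" or "top" or "wrist"; returns (picture, depth): 480x640x3 uint8, red, green, blue; 480x640 float32, m along the optical axis (not along the pixel's ray), 0 where there is no reading.
- viewer.camera_info(name): a dict with "mtx" (3x3 intrinsics, pixels), "R" (3x3) and "t" (3): a world point X has camera coordinates R X + t. Camera axes: x right, y down, z forward; pixel columns grow to the right and rows downward; lengths in m; the calibration is good to about 2 mm. A picture is of the moment at which its call begins: read the wrist's pose just before it. camera_info takes no time and is no camera call; for the wrist camera it gives the pose at the moment of the call.
- ticket.hand_in(): hands the job in; it is judged then, once.
The state is a dict: "time_s": time; "joint_positions": joint angles; "joint_velocities": joint speeds; "effort": joint torques, N m; "position": TCP position; "tool_rot": TCP orientation; "force": force on the tool from outside, world axes, zero at the start; "torque": the same for the moment, N m; "width": finger opening in m; "gripper_force": force on a finger pad.
Only numpy, scipy, OpenCV 4.12 (cv2) and the standard library are available. Lean on these libraries where they do the work, as an engineer would, in place of code of your own. Each camera call takes 0.05 s, during which the arm holds its last target. There are 200 camera calls.

TASK

Clear the print bench: tip the printed parts off the metal tray into the open grey bin and put the empty tray back, level, on the middle of its rubber mat; stand every jar upright in a cell of its own in the plywood divided crate, all the way down. Every printed part must end in the bin, and the tape roll and the scraper stay where they are.

Things in the scene. Friction and masses are not known exactly. Their poses are not given: they have to be found in the camera images.
- tray: metal tray (0.35 kg), smooth floor 160 mm long (x), 146 mm wide (y), 3 mm thick; 22 mm high rims at both sides and the +x end; the -x end is open for pouring. A straight black handle bar crosses above its middle along y like a basket handle: 14 mm thick (x), 16 mm high, top 103 mm above the underside, 140 mm between thin end posts. Origin: centre of the underside, z up
- tray_grip (a point): centre of the tray's handle bar, 95 mm above the underside, with the tray's axes
- tray_lip (a point): middle of the tray's open pouring edge, at the underside, 80 mm from the tray's centre along its -x
- mat: dark rubber mat fixed to the table, 220 x 200 mm, 4 mm thick, on which the tray stands at the start and must stand at the end; origin at the centre of its underside, x along its 220 mm
- bin: open grey plastic bin with small orange clips, fixed, 220 mm (x) x 200 mm (y) outside, 70 mm tall, walls and floor 5 mm; origin at the centre of its underside
- crate: plywood crate with six open cells, fixed, 245 mm (x) x 165 mm (y) outside, 40 mm tall, walls and floor 5 mm, dividers up to 35 mm height; three cells along x by two along y, cell centres at x = -80, 0, +80 mm and y = -40, +40 mm from the origin, each cell 75 mm square. Origin at the centre of its underside
- jar1: squat amber glass jar with a black screw cap and a paper label, 56 mm in diameter, 68 mm tall; straight sides up to 38 mm, shoulder, then a cap 50 mm in diameter over the top 16 mm. Origin at the centre of its underside, z up along its axis. Absent in some starts
- jar2: squat amber glass jar with a black screw cap and a paper label, 56 mm in diameter, 68 mm tall; straight sides up to 38 mm, shoulder, then a cap 50 mm in diameter over the top 16 mm. Origin at the centre of its underside, z up along its axis. Absent in some starts
- jar3: squat amber glass jar with a black screw cap and a paper label, 56 mm in diameter, 68 mm tall; straight sides up to 38 mm, shoulder, then a cap 50 mm in diameter over the top 16 mm. Origin at the centre of its underside, z up along its axis. Absent in some starts
- jar4: squat amber glass jar with a black screw cap and a paper label, 56 mm in diameter, 68 mm tall; straight sides up to 38 mm, shoulder, then a cap 50 mm in diameter over the top 16 mm. Origin at the centre of its underside, z up along its axis. Absent in some starts
- jar5: squat amber glass jar with a black screw cap and a paper label, 56 mm in diameter, 68 mm tall; straight sides up to 38 mm, shoulder, then a cap 50 mm in diameter over the top 16 mm. Origin at the centre of its underside, z up along its axis. Absent in some starts
- jar6: squat amber glass jar with a black screw cap and a paper label, 56 mm in diameter, 68 mm tall; straight sides up to 38 mm, shoulder, then a cap 50 mm in diameter over the top 16 mm. Origin at the centre of its underside, z up along its axis. Absent in some starts
- part1: orange 3D-printed angle bracket, 34 x 26 mm, 28 mm tall. It lies in the tray at the start; origin at the centre of its underside. Absent in some starts
- part2: orange 3D-printed six-sided knob, 30 mm across, 24 mm tall. It lies in the tray at the start; origin at the centre of its underside. Absent in some starts
- part3: orange 3D-printed U-shaped clip, 36 x 24 mm, 22 mm tall. It lies in the tray at the start; origin at the centre of its underside. Absent in some starts
- part4: orange 3D-printed stepped foot, 26 x 26 mm, 26 mm tall. It lies in the tray at the start; origin at the centre of its underside. Absent in some starts
- tape: roll of yellow tape, 90 mm in diameter, 24 mm tall, lying flat; bystander; origin at the centre of its underside
- scraper: scraper with a flat blade and handle, 200 mm long, lying; bystander; origin about its middle

How it is judged:
On the way:
1. the tray is tipped (over 0.3 rad) with its pouring edge over the bin (angle between tray's own z axis and vertical above 0.3 rad and horizontal distance between tray_lip and bin below 0.13 m), for 0.2 s.
At the end, for the whole second after the job is handed in: every printed part lies inside the bin below its rim; the tray stands level (within 0.08 rad) on the mat, its centre within 45 mm of the mat's centre; every jar stands upright (within 0.12 rad) on the floor of a crate cell, one to a cell; all at rest (x of part1 in the frame of bin between -0.108 and 0.108 m and y of part1 in the frame of bin between -0.098 and 0.098 m and z of part1 in the frame of bin between -0.005 and 0.065 m and linear speed of each of part1, part2, part3, part4 below 0.05 m/s and x of part2 in the frame of bin between -0.108 and 0.108 m and y of part2 in the frame of bin between -0.098 and 0.098 m and z of part2 in the frame of bin between -0.005 and 0.065 m and x of part3 in the frame of bin between -0.108 and 0.108 m and y of part3 in the frame of bin between -0.098 and 0.098 m and z of part3 in the frame of bin between -0.005 and 0.065 m and x of part4 in the frame of bin between -0.108 and 0.108 m and y of part4 in the frame of bin between -0.098 and 0.098 m and z of part4 in the frame of bin between -0.005 and 0.065 m and horizontal distance between tray and mat below 0.045 m and z of tray in the frame of mat below 0.012 m and angle between tray's own z axis and vertical below 0.08 rad and linear speed of each of tray, jar1, jar2, jar3, jar4, jar5, jar6 below 0.03 m/s and x of jar1 in the frame of crate between -0.12 and 0.12 m and y of jar1 in the frame of crate between -0.08 and 0.08 m and z of jar1 in the frame of crate between -0.005 and 0.014 m and angle between each of jar1, jar2, jar3, jar4, jar5, jar6's own z axis and vertical below 0.12 rad and x of jar2 in the frame of crate between -0.12 and 0.12 m and y of jar2 in the frame of crate between -0.08 and 0.08 m and z of jar2 in the frame of crate between -0.005 and 0.014 m and x of jar3 in the frame of crate between -0.12 and 0.12 m and y of jar3 in the frame of crate between -0.08 and 0.08 m and z of jar3 in the frame of crate between -0.005 and 0.014 m and x of jar4 in the frame of crate between -0.12 and 0.12 m and y of jar4 in the frame of crate between -0.08 and 0.08 m and z of jar4 in the frame of crate between -0.005 and 0.014 m and x of jar5 in the frame of crate between -0.12 and 0.12 m and y of jar5 in the frame of crate between -0.08 and 0.08 m and z of jar5 in the frame of crate between -0.005 and 0.014 m and x of jar6 in the frame of crate between -0.12 and 0.12 m and y of jar6 in the frame of crate between -0.08 and 0.08 m and z of jar6 in the frame of crate between -0.005 and 0.014 m); the robot touches nothing.
It fails at once if the tape is moved by more than 20 mm (distance of tape from where it was at the start of the episode above 0.02 m).
It fails at once if the scraper is moved by more than 20 mm (distance of scraper from where it was at the start of the episode above 0.02 m).
Of jar1, jar2, jar3, jar4, jar5, jar6 only 4 to 6 are there at a start; the rules pass over those that are not, and their reading is None.
Of part1, part2, part3, part4 only 2 to 4 are there at a start; the rules pass over those that are not, and their reading is None.
At some moment in a run one of jar1, jar2, jar3, jar4, jar5, jar6 may be knocked a few centimetres aside while the robot is not near it.
It also fails if it takes over 210 s, if anything falls off the work surface, if the arm or the gripper's body presses on something with over 40 N, if the wrist force passes 120 N, or if a joint passes its speed limit or range.

## Working session

There is one attempt and no reset: what is moved stays moved. The work goes in short steps, Python scripts to look and compute and a tool call to move; the robot and the scene stay as the last step left them, time stands still between calls to the robot, and variables do not carry over. Pictures are saved under pics/ and viewed, at most 14 in all, crops included, and the job is handed in when it is done.

Besides the shell and the picture viewer there is one more tool, called after ">>>" as name([rows], argument=value, ...), one row to a line, values as JSON. move_arm: Moves the arm, as the interface text tells. Its arguments: {"type":"object","properties":{"rows":{"type":"array"},"grip":{"type":"number"},"squeeze":{"type":"number"}},"required":["rows"]}

```bash
ls; mkdir -p pics
python3 - <<'E'
from rig import robot, viewer, ticket
import cv2,numpy as np
s=robot.get_state();print(s)
for n in("top","side"):
    p,d=viewer.grab_frame(n);cv2.imwrite(f"pics/{n}0.png",p[:,:,::-1]);np.savez(f"{n}0.npz",p=p,d=d)
    c=viewer.camera_info(n);print(n,c,(d>0).mean())
E
```

```text
pics
{'time_s': 0.0, 'joint_positions': array([-1.31182724e+00,  1.16491120e-01,  1.44229135e+00,  8.80877019e-06,
        1.58401573e+00, -3.77690263e-02]), 'joint_velocities': array([-0.00169516, -0.00210677,  0.00080523,  0.00162649, -0.00062168,
        0.00092638]), 'effort': array([ 1.47570467e-03, -7.31974483e+01, -6.32504368e+01,  8.72339615e-05,
        6.12911477e-03, -4.51586459e-05]), 'position': array([ 0.19733744, -0.64531404,  0.24454251]), 'tool_rot': array([-3.14038830e+00, -5.43234774e-05,  2.96738191e-01]), 'force': array([-0.04369486, -0.17798378,  0.21983438]), 'torque': array([ 0.01669681, -0.0171105 , -0.00891349]), 'gripper_force': 0.0, 'width': 0.08556758533878969}
top {'mtx': array([[536.0587197 ,   0.        , 318.30590263],
       [  0.        , 536.0587197 , 243.10014477],
       [  0.        ,   0.        ,   1.        ]]), 'R': array([[-0.02417027, -0.99966827,  0.00889631],
       [-0.98056705,  0.02197353, -0.19494982],
       [ 0.19468967, -0.01343541, -0.98077287]]), 't': array([-0.00167568,  0.61226252,  1.17094824])} 0.99607421875
side {'mtx': array([[592.03906087,   0.        , 322.10160903],
       [  0.        , 592.03906087, 234.06926395],
       [  0.        ,   0.        ,   1.        ]]), 'R': array([[-7.37226889e-01, -6.75645213e-01, -2.45774950e-04],
       [-4.80350044e-01,  5.24387288e-01, -7.03051782e-01],
       [ 4.75142452e-01, -5.18190620e-01, -7.11138617e-01]]), 't': array([0.44504276, 0.34232448, 0.81913198])} 0.995888671875
```

View pics/top0.png

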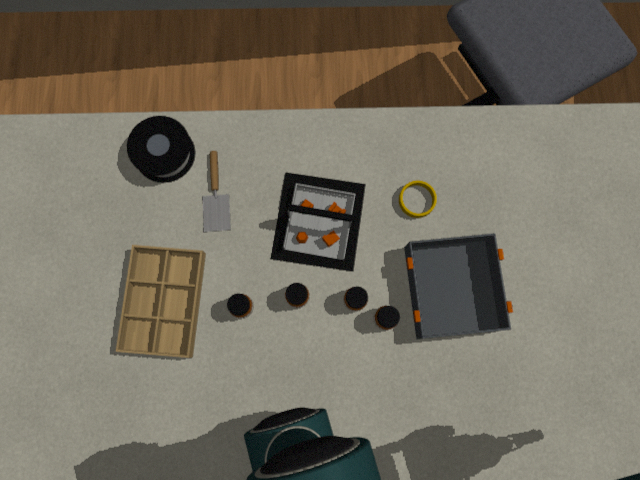

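View pics/side0.png

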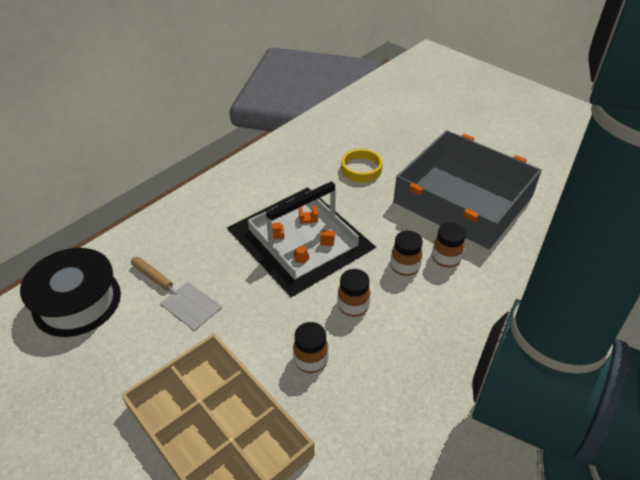

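Top view: tray on the mat (~(318,222)) with four orange parts in it. The bin is at (457,287), the crate at (160,300), and the tape at (418,198). Four jar caps show at (239,305), (297,294), (356,298) and (387,317). The side view agrees. Next I'll measure these from depth.

```bash
cat > h.py <<'E'
import numpy as np,cv2
from rig import robot,viewer
def cloud(n):
    p,d=viewer.grab_frame(n); c=viewer.camera_info(n); return p,xyz(d,c)
def xyz(d,c):
    v,u=np.mgrid[:480,:640]; K=c["mtx"]
    P=np.stack([(u-K[0,2])/K[0,0]*d,(v-K[1,2])/K[1,1]*d,d],-1)
    return (P-c["t"])@c["R"]
def blobs(m,amin=20):
    n,l,s,c=cv2.connectedComponentsWithStats(m.astype(np.uint8))
    return [l==i for i in range(1,n) if s[i,4]>=amin]
def rect(P):
    r=cv2.minAreaRect((P[:,:2]*1000).astype(np.float32)); return np.round(np.array(r[0])),np.round(r[1]),round(r[2],1)
def jars(n="top"):
    p,W=cloud(n); z=W[...,2]
    for b in blobs((z>.06)&(z<.080)&(p.max(-1)<60),80):
        Q=W[b];Q=Q[Q[:,2]>np.median(Q[:,2])-.004]
        (x,y),r=cv2.minEnclosingCircle((Q[:,:2]*1000).astype(np.float32))
        if r<40: print("jar cap",np.round([x,y]),np.round(Q.mean(0)*1000),"r",round(r,1),len(Q))
    return p,W
E
python3 - <<'E'
from h import *
p,W=jars(); z=W[...,2]; hsv=cv2.cvtColor(p,cv2.COLOR_RGB2HSV)
v,u=np.mgrid[:480,:640]
reg=lambda a,b,c,d:(u>a)&(u<b)&(v>c)&(v<d)
print("crate rim",rect(W[reg(105,215,235,370)&(z>.034)&(z<.05)]))
print("bin rim",rect(W[reg(395,525,225,350)&(z>.064)&(z<.075)&(hsv[...,1]<120)]))
t=reg(265,375,165,275)
b=W[t&(z>.09)&(z<.125)];print("bar",rect(b),b.mean(0),np.percentile(b[:,2],[5,50,95]))
m=W[t&(p.max(-1)<45)&(z<.02)&(z>-.01)];print("mat",rect(m),np.median(m[:,2]))
rim=t&(z>.019)&(z<.034)&(hsv[...,1]<90);print("rims",rect(W[rim]))
c=b.mean(0)[:2]
for nm,mk in(("rim",rim),("floor",t&(z>.004)&(z<.013)&(p.max(-1)>90)&(hsv[...,1]<90))):
    print(nm,np.histogram(W[mk][:,0]-c[0],bins=np.arange(-.1,.101,.02))[0],np.percentile(W[mk][:,0],[1,99]),np.percentile(W[mk][:,1],[1,99]))
for k in blobs((hsv[...,0]<15)&(hsv[...,1]>150)&(p.max(-1)>90)&t,8):print("part",W[k].mean(0).round(3),k.sum())
for k in blobs((hsv[...,0]>18)&(hsv[...,0]<35)&(hsv[...,1]>180)&reg(380,450,170,230),30):print("tape",rect(W[k]))
cv2.imwrite("pics/tray.png",cv2.resize(p[160:280,260:380,::-1],(600,600),interpolation=cv2.INTER_CUBIC))
q,_=viewer.grab_frame("wrist");cv2.imwrite("pics/w0.png",q[...,::-1])
E
```

```text
jar cap [844. 311.] [845. 313.  62.] r 24.3 93
jar cap [813. 328.] [812. 330.  62.] r 28.1 158
jar cap [497.  36.] [497.  36.  68.] r 24.6 368
jar cap [485. -98.] [485. -98.  68.] r 24.4 358
jar cap [475. 167.] [475. 167.  68.] r 25.0 383
jar cap [ 440. -168.] [ 440. -167.   68.] r 24.6 371
crate rim (array([492., 349.]), array([167., 246.]), 83.8)
bin rim (array([ 506., -309.]), array([220., 263.]), 4.3)
bar (array([673., -20.]), array([146.,  15.]), 78.5) [ 0.67205251 -0.02037728  0.1051294 ] [0.09624143 0.10598691 0.10983655]
mat (array([679., -17.]), array([198., 220.]), 79.9) 0.0036394061485328266
rims (array([674., -21.]), array([146., 161.]), 78.6)
rim [ 7 14 22 26 17 10 13 21 95 64] [0.58504344 0.76390812] [-0.10512977  0.06441969]
floor [ 44 263 217 119 239 275  81 245 245  38] [0.55846108 0.80560213] [-0.144126    0.09770042]
part [0.715 0.009 0.028] 61
part [ 0.7   -0.061  0.035] 94
part [0.636 0.021 0.029] 72
part [ 0.631 -0.046  0.021] 134
tape (array([ 557., -159.]), array([ 87., 481.]), 59.4)
```

View pics/tray.png

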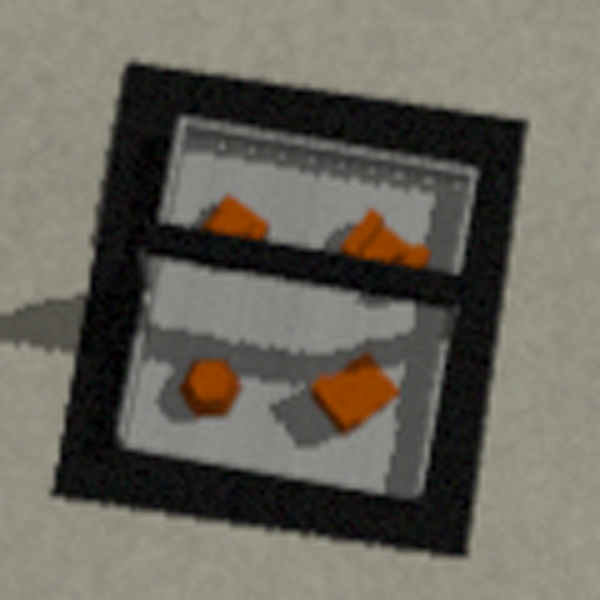

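```bash
cat >> h.py <<'E'
def plan(*wps,start=None):
    "wps (x,y,z mm, yaw deg): prints chained calls in fractions of full scale"
    if start is None:
        s=robot.get_state(); start=(*(s["position"]*1000),np.degrees(s["tool_rot"][2])); print("t",round(s["time_s"],1),"at",np.round(start,1),"w",round(s["width"]*1000,1))
    cur=np.array(start,float)
    for w in wps:
        w=np.array(w,float); d=w-cur; d[3]=(d[3]+180)%360-180
        n=int(max(np.ceil(np.hypot(*d[:2])/198),np.ceil(abs(d[2])/199),np.ceil(abs(d[3])/29.9),1))
        for _ in range(n):
            a=np.radians(cur[3]); e=d/n
            dx=e[0]*np.cos(a)+e[1]*np.sin(a); dy=e[0]*np.sin(a)-e[1]*np.cos(a)
            print("  ",np.round([dx/200,dy/200,-e[2]/200,-e[3]/30],3)); cur=cur+e
        print(" ->",w)
def local(c,yaw,x,y):
    a=np.radians(yaw); return c[0]+x*np.cos(a)-y*np.sin(a),c[1]+x*np.sin(a)+y*np.cos(a)
E
python3 - <<'E'
from h import *
plan((440,-168,245,83.8),(440,-168,130,83.8))
E
```

```text
t 0.2 at [ 197.4 -645.4  244.9   17. ] w 85.7
   [ 0.619 -0.643 -0.    -0.742]
   [ 0.817 -0.36  -0.    -0.742]
   [ 0.892 -0.024 -0.    -0.742]
 -> [ 440.  -168.   245.    83.8]
   [ 0.     0.     0.575 -0.   ]
 -> [ 440.  -168.   130.    83.8]
```

>>> move_arm([
  [0.15,-0.16,0,-0.19],
  [0.31,-0.32,0,-0.37],
  [0.46,-0.48,0,-0.56],
  [0.62,-0.645,0,-0.74],
  [0.62,-0.645,0,-0.74],
], grip=1)

```text
time_s: 0.82
position: [0.2793, -0.484, 0.2458]
tool_rot: [3.141, -0.0, 0.688]
force: [-0.7, -0.1, 0.3]
width: 0.0855
gripper_force: 0.0
```

>>> move_arm([
  [0.2,-0.09,0,-0.19],
  [0.41,-0.18,0,-0.37],
  [0.61,-0.27,0,-0.56],
  [0.815,-0.36,0,-0.74],
  [0.815,-0.36,0,-0.74],
])

```text
time_s: 1.45
position: [0.3599, -0.3258, 0.2456]
tool_rot: [3.141, -0.0, 1.074]
force: [-0.3, -0.7, 0.3]
width: 0.0855
gripper_force: 0.0
```

>>> move_arm([
  [0.22,0,0,-0.19],
  [0.45,-0.01,0,-0.37],
  [0.67,-0.02,0,-0.56],
  [0.89,-0.025,0,-0.74],
  [0.89,-0.025,0,-0.74],
  [0.89,-0.025,0,-0.74],
])

```text
time_s: 2.2
position: [0.4398, -0.1694, 0.2452]
tool_rot: [-3.141, 0.0, 1.457]
force: [-1.0, -0.2, 0.0]
width: 0.0853
gripper_force: 0.0
```

Run:
```python
from h import *
p,W=jars(); z=W[...,2]; hsv=cv2.cvtColor(p,cv2.COLOR_RGB2HSV)
p2,W2=cloud("side");cv2.imwrite("pics/s1.png",p2[...,::-1])
v,u=np.mgrid[:480,:640]
m=(u>395)&(u<525)&(v>225)&(v<350)&(z>.066)&(z<.074)&(hsv[...,1]<120)&(W[...,1]<-.2)
m=W[m]; print("bin",rect(m),len(m),np.percentile(m[:,0],[1,50,99]),np.percentile(m[:,1],[1,50,99]))
plan((440,-168,245,83.8),(440,-168,56,83.8))
```

```text
jar cap [497.  36.] [496.  36.  68.] r 24.4 364
jar cap [485. -98.] [485. -98.  68.] r 24.3 348
jar cap [476. 167.] [475. 167.  68.] r 25.1 371
bin (array([ 508., -335.]), array([220., 210.]), 4.3) 502 [0.39174104 0.55749783 0.62262617] [-0.43655816 -0.41357968 -0.22401939]
t 2.3 at [ 439.6 -169.6  245.2   83.5] w 85.4
   [ 0.008  0.001  0.001 -0.011]
 -> [ 440.  -168.   245.    83.8]
   [ 0.     0.     0.945 -0.   ]
 -> [ 440.  -168.    56.    83.8]
```

View pics/s1.png

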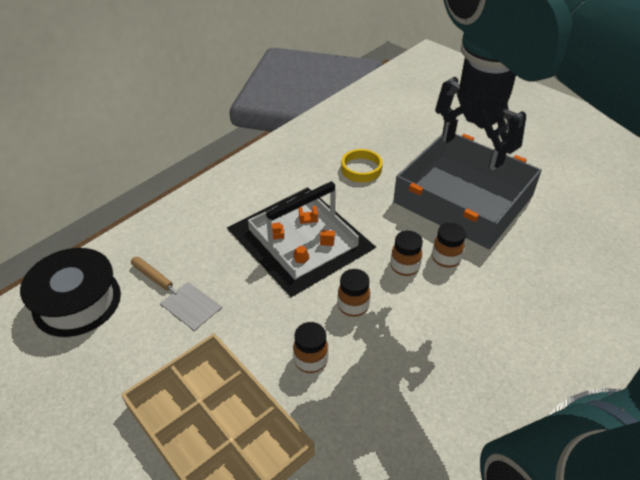

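Side view: four jars standing, the nearest at (449,245), and no others. The gripper is above jar 4 and the bin is open at (467,185). Descending.

>>> move_arm([
  [0.01,0,0.2,-0.01],
  [0.01,0,0.4,-0.01],
  [0.01,0,0.6,-0.01],
  [0.01,0,0.75,-0.01],
  [0.01,0,0.85,-0.01],
  [0.01,0,0.945,-0.01],
  [0.01,0,0.945,-0.01],
])

```text
time_s: 3.18
position: [0.4393, -0.1667, 0.0551]
tool_rot: [-3.14, -0.001, 1.463]
force: [-0.6, 0.6, 0.7]
width: 0.0853
gripper_force: 0.0
```

>>> move_arm([
  [0,0,0,0],
  [0,0,0,0],
  [0,0,0,0],
  [0,0,0,0],
  [0,0,0,0],
  [0,0,0,0],
  [0,0,0,0],
  [0,0,0,0],
], grip=0, squeeze=40)

```text
time_s: 4.18
position: [0.4406, -0.1666, 0.0575]
tool_rot: [3.14, 0.001, 1.465]
force: [-0.4, 0.1, 5.7]
width: 0.049
gripper_force: 40.5
```

Run:
```python
from h import *
s=robot.get_state();x,y,z=s["position"]*1000
c=(492,349)
for k in((80,40),(-80,40),(80,-40),(-80,-40)): print(k,np.round(local(c,-6.2,*k)))
D=local(c,-6.2,80,40)
plan((x,y,165,83.8),(*D,165,83.8),(*D,z+6.5,83.8))
```

```text
(80, 40) [576. 380.]
(-80, 40) [417. 397.]
(80, -40) [567. 301.]
(-80, -40) [408. 318.]
t 4.2 at [ 440.6 -166.6   57.5   83.9] w 49.0
   [ 0.     0.    -0.538  0.004]
 -> [ 440.56084121 -166.60854904  165.           83.8       ]
   [ 0.93   0.126 -0.    -0.   ]
   [ 0.93   0.126 -0.    -0.   ]
   [ 0.93   0.126 -0.    -0.   ]
 -> [575.85205135 380.1260901  165.          83.8       ]
   [ 0.     0.     0.505 -0.   ]
 -> [575.85205135 380.1260901   63.97121873  83.8       ]
```

>>> move_arm([
  [0,0,-0.1,0],
  [0,0,-0.25,0],
  [0,0,-0.4,0],
  [0,0,-0.54,0],
  [0,0,-0.54,0],
])

```text
time_s: 4.8
position: [0.4408, -0.1667, 0.1664]
tool_rot: [3.138, 0.001, 1.464]
force: [0.4, -0.3, -3.0]
width: 0.0484
gripper_force: 42.3
```

>>> move_arm([
  [0.1,0.01,0,0],
  [0.25,0.03,0,0],
  [0.42,0.055,0,0],
  [0.6,0.08,0,0],
  [0.77,0.105,0,0],
  [0.93,0.125,0,0],
])

```text
time_s: 5.55
position: [0.4844, 0.0172, 0.1628]
tool_rot: [-3.14, 0.0, 1.465]
force: [0.1, -0.8, -2.3]
width: 0.0486
gripper_force: 42.3
```

>>> move_arm([
  [0.17,0.02,0,0],
  [0.34,0.045,0,0],
  [0.5,0.065,0,0],
  [0.65,0.09,0,0],
  [0.8,0.11,0,0],
  [0.93,0.125,0,0],
])

```text
time_s: 6.3
position: [0.529, 0.1992, 0.1626]
tool_rot: [-3.14, 0.001, 1.465]
force: [0.8, -0.2, -2.6]
width: 0.0489
gripper_force: 42.3
```

>>> move_arm([
  [0.17,0.02,0,0],
  [0.34,0.045,0,0],
  [0.5,0.065,0,0],
  [0.65,0.09,0,0],
  [0.78,0.105,0,0],
  [0.87,0.12,0,0],
  [0.93,0.125,0,0],
  [0.93,0.125,0,0],
])

```text
time_s: 7.3
position: [0.5738, 0.3807, 0.1638]
tool_rot: [-3.141, 0.0, 1.465]
force: [0.1, -0.2, -2.3]
width: 0.0483
gripper_force: 42.3
```

Run:
```python
from h import *
plan((576,380,100,83.8),(576,380,63,83.8))
q,_=cloud("wrist");cv2.imwrite("pics/w1.png",q[...,::-1])
```

```text
t 7.3 at [573.8 380.7 163.8  83.9] w 48.3
   [-0.002  0.011  0.319  0.004]
 -> [576.  380.  100.   83.8]
   [ 0.     0.     0.185 -0.   ]
 -> [576.  380.   63.   83.8]
```

View pics/w1.png

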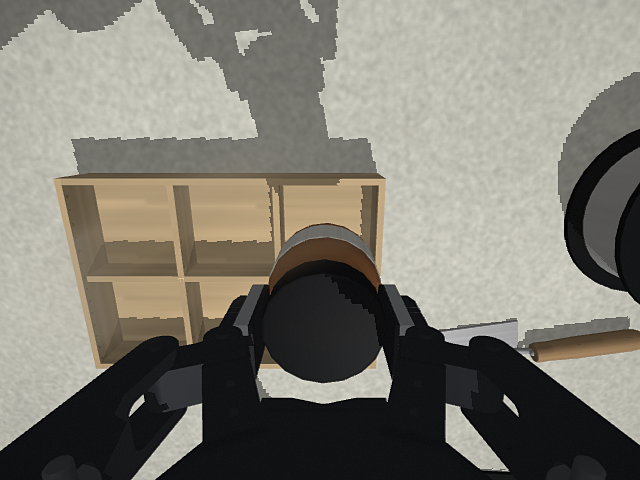

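Wrist view: the jar is upright in the fingers at (320,310), but I can't tell which cell it is over. I'll check the projection numerically.

Run:
```python
from h import *
c=viewer.camera_info("wrist");pr=lambda X:(lambda q:(q[:2]/q[2]).round())(c["mtx"]@(c["R"]@np.array(X)+c["t"]))
print("cam",-c["R"].T@c["t"],c["R"].round(2))
for k in((80,40),(-80,40),(80,-40),(-80,-40),(122,82),(-122,-82)):
    x,y=local((492,349),-6.2,*k);print(k,pr((x/1000,y/1000,.04)))
p,W=cloud("wrist");z=W[...,2];hsv=cv2.cvtColor(p,cv2.COLOR_RGB2HSV)
m=(z>.034)&(z<.046)&(hsv[...,1]>60)&(hsv[...,0]<30);print(rect(W[m]),m.sum())
```

```text
cam [0.58241856 0.45269492 0.29258004] [[ 0.99 -0.11  0.  ]
 [-0.1  -0.95  0.28]
 [-0.03 -0.28 -0.96]]
(80, 40) [325. 235.]
(-80, 40) [118. 234.]
(80, -40) [324. 326.]
(-80, -40) [134. 326.]
(122, 82) [382. 180.]
(-122, -82) [ 93. 368.]
(array([494., 350.]), array([166., 246.]), 83.9) 7586
```

>>> move_arm([
  [0,0.015,0.1,0],
  [0,0.015,0.2,0],
  [0,0.015,0.3,0],
  [0,0.015,0.4,0],
  [0,0.015,0.46,0],
  [0,0.015,0.5,0],
  [0,0.015,0.505,0],
  [0,0.015,0.505,0],
])

```text
time_s: 8.4
position: [0.5771, 0.3804, 0.0639]
tool_rot: [3.141, -0.001, 1.464]
force: [-0.5, -0.2, -1.8]
width: 0.0486
gripper_force: 42.3
```

Run:
```python
from h import *
plan((577,380,160,83.8)); s=robot.get_state(); print(s["force"],s["gripper_force"])
```

```text
t 8.4 at [577.1 380.4  63.9  83.9] w 48.6
   [-0.002 -0.    -0.48   0.004]
 -> [577.  380.  160.   83.8]
[-0.50262901 -0.20888122 -1.82872885] 42.329721450805664
```

>>> move_arm([
  [0,0,0.01,0],
  [0,0,0.01,0],
])

```text
time_s: 8.65
position: [0.5773, 0.3805, 0.0625]
tool_rot: [3.14, -0.001, 1.464]
force: [-0.1, -0.1, 4.6]
width: 0.0483
gripper_force: 42.8
```

>>> move_arm([
  [0,0,0,0],
  [0,0,0,0],
  [0,0,0,0],
  [0,0,-0.02,0],
  [0,0,-0.1,0],
  [0,0,-0.2,0],
  [0,0,-0.35,0],
  [0,0,-0.48,0],
  [0,0,-0.48,0],
], grip=0.9)

```text
time_s: 9.78
position: [0.5778, 0.3807, 0.1614]
tool_rot: [3.138, -0.003, 1.464]
force: [0.1, -0.1, -1.2]
width: 0.0767
gripper_force: 0.0
```

Run:
```python
from h import *
jars()
plan((475,167,160,83.8),(475,167,56,83.8))
```

```text
jar cap [580. 370.] [583. 364.  72.] r 22.8 111
jar cap [496.  36.] [496.  36.  68.] r 24.6 363
jar cap [485. -98.] [485. -98.  68.] r 24.5 354
jar cap [475. 167.] [475. 167.  68.] r 24.8 379
t 9.8 at [577.3 380.5 159.4  83.9] w 76.8
   [-0.558 -0.198 -0.001  0.002]
   [-0.558 -0.197 -0.001  0.002]
 -> [475.  167.  160.   83.8]
   [ 0.    0.    0.52 -0.  ]
 -> [475.  167.   56.   83.8]
```

>>> move_arm([
  [-0.14,-0.05,0,0],
  [-0.28,-0.1,0,0],
  [-0.42,-0.15,0,0],
  [-0.56,-0.2,0,0],
], grip=1)

```text
time_s: 10.32
position: [0.5244, 0.2721, 0.1566]
tool_rot: [-3.141, 0.001, 1.464]
force: [0.2, 0.2, 0.6]
width: 0.0857
gripper_force: 0.0
```

>>> move_arm([
  [-0.14,-0.05,0,0],
  [-0.28,-0.1,0,0],
  [-0.42,-0.15,0,0],
  [-0.555,-0.195,0,0],
  [-0.555,-0.195,0.1,0],
  [-0.555,-0.195,0.2,0],
  [-0.555,-0.195,0.32,0],
  [-0.555,-0.195,0.44,0],
  [-0.555,-0.195,0.5,0],
  [-0.555,-0.195,0.51,0],
  [-0.555,-0.195,0.51,0],
])

```text
time_s: 11.7
position: [0.4749, 0.1671, 0.0557]
tool_rot: [3.141, -0.0, 1.465]
force: [-0.1, 0.2, -0.4]
width: 0.0855
gripper_force: 0.0
```

>>> move_arm([
  [0,0,0,0],
  [0,0,0,0],
  [0,0,0,0],
  [0,0,0,0],
  [0,0,0,0],
  [0,0,0,0],
], grip=0, squeeze=40)

```text
time_s: 12.45
position: [0.4749, 0.167, 0.0561]
tool_rot: [3.141, -0.001, 1.464]
force: [-1.2, 0.0, 5.5]
width: 0.0486
gripper_force: 40.4
```

Run:
```python
from h import *
x,y,z=robot.get_state()["position"]*1000
C=local((493,349.5),-6.2,-80,40);print(C)
plan((x,y,160,83.8),(*C,160,83.8),(*C,z+5,83.8))
```

```text
(np.float64(417.78789711045573), np.float64(397.9059870153744))
t 12.4 at [474.9 167.   56.1  83.9] w 48.6
   [ 0.     0.    -0.52   0.003]
 -> [474.91492592 166.97486594 160.          83.8       ]
   [ 0.559 -0.204 -0.    -0.   ]
   [ 0.559 -0.204 -0.    -0.   ]
 -> [417.78789711 397.90598702 160.          83.8       ]
   [-0.    -0.     0.495 -0.   ]
 -> [417.78789711 397.90598702  61.08354626  83.8       ]
```

>>> move_arm([
  [0,0,-0.1,0],
  [0,0,-0.25,0],
  [0,0,-0.4,0],
  [0,0,-0.52,0],
  [0.1,-0.035,-0.52,0],
  [0.25,-0.09,-0.52,0],
  [0.4,-0.145,-0.52,0],
  [0.56,-0.205,-0.52,0],
])

```text
time_s: 13.45
position: [0.4455, 0.2835, 0.1608]
tool_rot: [3.141, -0.001, 1.464]
force: [-0.9, 0.6, -2.1]
width: 0.0487
gripper_force: 41.9
```

>>> move_arm([
  [0.15,-0.055,0,0],
  [0.3,-0.11,0,0],
  [0.42,-0.155,0,0],
  [0.52,-0.19,0,0],
  [0.56,-0.205,0,0],
  [0.56,-0.205,0,0],
  [0.56,-0.205,0,0],
  [0.56,-0.205,0,0],
])

```text
time_s: 14.45
position: [0.4171, 0.3977, 0.1594]
tool_rot: [3.142, 0.0, 1.464]
force: [0.2, -0.4, -0.9]
width: 0.0486
gripper_force: 41.9
```

Run:
```python
from h import *
plan((418,398,160,83.8),(418,398,61,83.8))
```

```text
t 14.4 at [417.1 397.7 159.4  83.9] w 48.6
   [ 0.002  0.004 -0.003  0.002]
 -> [418.  398.  160.   83.8]
   [ 0.     0.     0.495 -0.   ]
 -> [418.  398.   61.   83.8]
```

Position is good, so I'll lower, release, lift and move to the next jar.

>>> move_arm([
  [0,0,0.12,0],
  [0,0,0.24,0],
  [0,0,0.35,0],
  [0,0,0.42,0],
  [0,0,0.46,0],
  [0,0,0.485,0],
  [0,0,0.49,0],
  [0,0,0.49,0],
])

```text
time_s: 15.45
position: [0.4171, 0.3984, 0.0618]
tool_rot: [3.141, -0.0, 1.464]
force: [-0.1, 0.2, -1.5]
width: 0.0488
gripper_force: 41.9
```

>>> move_arm([
  [0,0,0,0],
  [0,0,0,0],
  [0,0,0,0],
  [0,0,-0.02,0],
  [0,0,-0.1,0],
  [0,0,-0.2,0],
  [0,0,-0.35,0],
  [0,0,-0.48,0],
  [0,0,-0.48,0],
], grip=0.9)

```text
time_s: 16.58
position: [0.4177, 0.3989, 0.1611]
tool_rot: [3.138, -0.004, 1.464]
force: [-0.2, -1.4, 0.7]
width: 0.077
gripper_force: 0.0
```

Run:
```python
from h import *
jars()
plan((496,36,160,83.8),(496,36,57,83.8))
```

```text
jar cap [913. 355.] [915. 353.  62.] r 38.7 153
jar cap [890. 393.] [890. 399.  62.] r 30.1 81
jar cap [577. 378.] [576. 378.  73.] r 25.1 371
jar cap [496.  36.] [496.  36.  68.] r 24.6 364
jar cap [485. -99.] [485. -98.  68.] r 24.6 361
jar cap [417. 397.] [421. 393.  73.] r 24.4 293
t 16.6 at [417.3 398.6 159.3  83.9] w 76.9
   [-0.88   0.292 -0.002  0.002]
   [-0.88   0.293 -0.002  0.002]
 -> [496.   36.  160.   83.8]
   [ 0.     0.     0.515 -0.   ]
 -> [496.   36.   57.   83.8]
```

>>> move_arm([
  [-0.2,0.07,0,0],
  [-0.4,0.135,0,0],
  [-0.6,0.2,0,0],
  [-0.75,0.25,0,0],
  [-0.88,0.29,0,0],
], grip=1)

```text
time_s: 17.25
position: [0.4558, 0.2158, 0.1569]
tool_rot: [-3.141, 0.0, 1.464]
force: [0.6, -0.3, -0.5]
width: 0.0854
gripper_force: 0.0
```

>>> move_arm([
  [-0.2,0.07,0,0],
  [-0.4,0.135,0,0],
  [-0.6,0.2,0,0],
  [-0.75,0.25,0,0],
  [-0.88,0.29,0,0],
  [-0.88,0.29,0,0],
  [-0.88,0.29,0.1,0],
  [-0.88,0.29,0.22,0],
  [-0.88,0.29,0.35,0],
  [-0.88,0.29,0.45,0],
  [-0.88,0.29,0.51,0],
  [-0.88,0.29,0.51,0],
])

```text
time_s: 18.75
position: [0.4945, 0.0361, 0.0545]
tool_rot: [-3.14, 0.0, 1.465]
force: [0.8, 0.2, 0.6]
width: 0.0854
gripper_force: 0.0
```

>>> move_arm([
  [0,0,0,0],
  [0,0,0,0],
  [0,0,0,0],
  [0,0,0,0],
  [0,0,0,0],
  [0,0,0,0],
], grip=0, squeeze=40)

```text
time_s: 19.5
position: [0.4953, 0.0359, 0.0564]
tool_rot: [3.14, -0.0, 1.464]
force: [-2.1, 0.8, 4.9]
width: 0.0485
gripper_force: 40.3
```

Run:
```python
from h import *
x,y,z=robot.get_state()["position"]*1000
C=local((493,349.5),-6.2,80,-40);print(C)
plan((x,y,160,83.8),(*C,160,83.8),(*C,z+5,83.8))
```

```text
(np.float64(568.2121028895443), np.float64(301.0940129846256))
t 19.5 at [495.3  35.9  56.4  83.9] w 48.5
   [ 0.     0.    -0.518  0.003]
 -> [495.30334771  35.94012034 160.          83.8       ]
   [ 0.679  0.11  -0.    -0.   ]
   [ 0.679  0.11  -0.    -0.   ]
 -> [568.21210289 301.09401298 160.          83.8       ]
   [ 0.     0.     0.493 -0.   ]
 -> [568.21210289 301.09401298  61.38603639  83.8       ]
```

>>> move_arm([
  [0,0,-0.1,0],
  [0,0,-0.25,0],
  [0,0,-0.4,0],
  [0,0,-0.52,0],
  [0.1,0.015,-0.52,0],
  [0.25,0.04,-0.52,0],
  [0.4,0.065,-0.52,0],
  [0.55,0.09,-0.52,0],
  [0.68,0.11,-0.52,0],
])

```text
time_s: 20.62
position: [0.5314, 0.1699, 0.1597]
tool_rot: [3.141, -0.0, 1.465]
force: [-0.4, -0.6, -2.3]
width: 0.0484
gripper_force: 41.9
```

>>> move_arm([
  [0.15,0.025,0,0],
  [0.3,0.05,0,0],
  [0.45,0.075,0,0],
  [0.58,0.095,0,0],
  [0.66,0.11,0,0],
  [0.68,0.11,0,0],
  [0.68,0.11,0,0],
  [0.68,0.11,0,0],
])

```text
time_s: 21.62
position: [0.5675, 0.3011, 0.1595]
tool_rot: [3.141, 0.0, 1.464]
force: [-0.1, -0.8, -1.8]
width: 0.0491
gripper_force: 41.8
```

Run:
```python
from h import *
plan((568,301,160,83.8),(568,301,61.5,83.8))
```

```text
t 21.6 at [567.5 301.1 159.5  83.9] w 49.1
   [-0.     0.003 -0.003  0.002]
 -> [568.  301.  160.   83.8]
   [ 0.     0.     0.492 -0.   ]
 -> [568.  301.   61.5  83.8]
```

>>> move_arm([
  [0,0,0.12,0],
  [0,0,0.24,0],
  [0,0,0.35,0],
  [0,0,0.42,0],
  [0,0,0.46,0],
  [0,0,0.485,0],
  [0,0,0.49,0],
  [0,0,0.49,0],
])

```text
time_s: 22.62
position: [0.5677, 0.3019, 0.0618]
tool_rot: [3.141, -0.0, 1.464]
force: [-0.2, 0.5, -1.1]
width: 0.0487
gripper_force: 41.9
```

>>> move_arm([
  [0,0,0,0],
  [0,0,0,0],
  [0,0,0,0],
  [0,0,-0.02,0],
  [0,0,-0.1,0],
  [0,0,-0.2,0],
  [0,0,-0.35,0],
  [0,0,-0.48,0],
  [0,0,-0.48,0],
], grip=0.9)

```text
time_s: 23.75
position: [0.5684, 0.3022, 0.1613]
tool_rot: [3.137, -0.003, 1.464]
force: [0.9, -0.3, -0.1]
width: 0.077
gripper_force: 0.0
```

Run:
```python
from h import *
jars()
plan((485,-98,160,83.8),(485,-98,57,83.8))
```

```text
jar cap [842. 298.] [846. 302.  62.] r 36.4 132
jar cap [485. -99.] [485. -98.  68.] r 24.5 357
t 23.8 at [567.9 301.9 159.3  83.9] w 76.7
   [-0.677 -0.067 -0.001  0.001]
   [-0.677 -0.066 -0.001  0.001]
   [-0.677 -0.066 -0.001  0.001]
 -> [485.  -98.  160.   83.8]
   [ 0.    -0.     0.515 -0.   ]
 -> [485.  -98.   57.   83.8]
```

>>> move_arm([
  [-0.2,-0.02,0,0],
  [-0.45,-0.045,0,0],
  [-0.7,-0.07,0,0],
  [-0.95,-0.095,0,0],
], grip=1)

```text
time_s: 24.3
position: [0.5276, 0.1134, 0.1567]
tool_rot: [-3.141, 0.0, 1.465]
force: [1.6, -0.4, 0.3]
width: 0.0852
gripper_force: 0.0
```

Run:
```python
from h import *
jars()
plan((485,-98,160,83.8),(485,-98,57,83.8))
```

```text
jar cap [876. 401.] [875. 407.  62.] r 33.4 156
jar cap [812. 397.] [813. 401.  62.] r 29.7 95
jar cap [577. 379.] [576. 378.  73.] r 25.1 365
jar cap [567. 302.] [567. 301.  73.] r 25.6 368
jar cap [485. -99.] [485. -98.  68.] r 24.6 349
jar cap [417. 398.] [417. 398.  73.] r 25.2 393
t 24.4 at [526.7 109.3 156.7  83.8] w 85.4
   [-0.527 -0.048 -0.008  0.001]
   [-0.527 -0.048 -0.008  0.001]
 -> [485.  -98.  160.   83.8]
   [ 0.     0.     0.515 -0.   ]
 -> [485.  -98.   57.   83.8]
```

>>> move_arm([
  [-0.2,-0.02,0,0],
  [-0.45,-0.045,0,0],
  [-0.7,-0.07,0,0],
  [-0.9,-0.085,0,0],
  [-0.9,-0.085,0,0],
  [-0.9,-0.085,0,0],
])

```text
time_s: 25.1
position: [0.4923, -0.0621, 0.157]
tool_rot: [-3.141, -0.0, 1.464]
force: [-0.1, -0.2, -0.2]
width: 0.0854
gripper_force: 0.0
```

Run:
```python
from h import *
plan((485,-98,160,83.8),(485,-98,57,83.8))
```

```text
t 25.1 at [492.3 -62.1 157.   83.9] w 85.4
   [-0.182 -0.017 -0.015  0.003]
 -> [485.  -98.  160.   83.8]
   [ 0.     0.     0.515 -0.   ]
 -> [485.  -98.   57.   83.8]
```

>>> move_arm([
  [-0.09,-0.01,0,0],
  [-0.18,-0.015,0,0],
  [-0.18,-0.015,0.1,0],
  [-0.18,-0.015,0.22,0],
  [-0.18,-0.015,0.35,0],
  [-0.18,-0.015,0.45,0],
  [-0.18,-0.015,0.505,0],
  [-0.18,-0.015,0.505,0],
])

```text
time_s: 26.1
position: [0.4854, -0.0977, 0.0557]
tool_rot: [-3.141, -0.0, 1.464]
force: [-0.2, -0.9, 0.5]
width: 0.0855
gripper_force: 0.0
```

>>> move_arm([
  [0,0,0,0],
  [0,0,0,0],
  [0,0,0,0],
  [0,0,0,0],
  [0,0,0,0],
  [0,0,0,0],
], grip=0, squeeze=40)

```text
time_s: 26.85
position: [0.486, -0.0979, 0.0573]
tool_rot: [3.14, 0.0, 1.464]
force: [-1.5, 0.2, 5.5]
width: 0.0488
gripper_force: 40.6
```

Run:
```python
from h import *
x,y,z=robot.get_state()["position"]*1000
C=local((493,349.5),-6.2,-80,-40);print(C)
plan((x,y,160,83.8),(*C,160,83.8),(*C,z+5,83.8))
```

```text
(np.float64(409.14794865397386), np.float64(318.3739098975892))
t 26.9 at [486.  -97.9  57.3  83.9] w 48.8
   [ 0.     0.    -0.513  0.004]
 -> [486.03221611 -97.93843638 160.          83.8       ]
   [ 0.676 -0.202 -0.    -0.   ]
   [ 0.676 -0.202 -0.    -0.   ]
   [ 0.676 -0.202 -0.    -0.   ]
 -> [409.14794865 318.3739099  160.          83.8       ]
   [-0.     0.     0.488 -0.   ]
 -> [409.14794865 318.3739099   62.30698376  83.8       ]
```

>>> move_arm([
  [0,0,-0.1,0],
  [0,0,-0.25,0],
  [0,0,-0.4,0],
  [0,0,-0.52,0],
  [0.1,-0.03,-0.52,0],
  [0.25,-0.075,-0.52,0],
  [0.4,-0.12,-0.52,0],
  [0.55,-0.165,-0.52,0],
  [0.7,-0.21,-0.52,0],
  [0.85,-0.255,-0.52,0],
  [1.0,-0.3,-0.52,0],
])

```text
time_s: 28.22
position: [0.4469, 0.1084, 0.1607]
tool_rot: [3.141, -0.0, 1.464]
force: [0.3, 0.3, -2.3]
width: 0.0489
gripper_force: 42.1
```

>>> move_arm([
  [0.15,-0.045,0,0],
  [0.3,-0.09,0,0],
  [0.45,-0.135,0,0],
  [0.6,-0.18,0,0],
  [0.75,-0.225,0,0],
  [0.88,-0.265,0,0],
  [0.97,-0.29,0,0],
  [1.0,-0.3,0,0],
  [1.0,-0.3,0,0],
])

```text
time_s: 29.35
position: [0.4088, 0.3125, 0.1603]
tool_rot: [-3.142, 0.0, 1.465]
force: [0.1, 0.2, -2.7]
width: 0.0488
gripper_force: 42.1
```

Run:
```python
from h import *
plan((409,318.5,160,83.8),(409,318.5,62,83.8))
```

```text
t 29.4 at [408.8 312.5 160.3  83.9] w 48.8
   [ 0.03  -0.002  0.001  0.004]
 -> [409.  318.5 160.   83.8]
   [ 0.    0.    0.49 -0.  ]
 -> [409.  318.5  62.   83.8]
```

>>> move_arm([
  [0.03,0,0.1,0],
  [0.03,0,0.22,0],
  [0.03,0,0.34,0],
  [0.03,0,0.42,0],
  [0.03,0,0.46,0],
  [0.03,0,0.485,0],
  [0.03,0,0.49,0],
  [0.03,0,0.49,0],
])

```text
time_s: 30.35
position: [0.4096, 0.3188, 0.0628]
tool_rot: [3.141, -0.0, 1.464]
force: [-0.2, -0.1, -1.3]
width: 0.0485
gripper_force: 42.1
```

>>> move_arm([
  [0,0,0,0],
  [0,0,0,0],
  [0,0,0,0],
  [0,0,-0.02,0],
  [0,0,-0.1,0],
  [0,0,-0.2,0],
  [0,0,-0.35,0],
  [0,0,-0.48,0],
  [0,0,-0.48,0],
], grip=0.9)

```text
time_s: 31.48
position: [0.4102, 0.3192, 0.1619]
tool_rot: [3.138, -0.003, 1.464]
force: [0.1, 0.3, -0.4]
width: 0.0768
gripper_force: 0.0
```

Run:
```python
from h import *
plan((673,-20,170,78.5),(673,-20,94,78.5))
```

```text
t 31.5 at [410.2 319.2 161.9  83.9] w 76.8
   [-0.516  0.496 -0.013  0.06 ]
   [-0.5    0.512 -0.013  0.06 ]
   [-0.484  0.527 -0.013  0.06 ]
 -> [673.  -20.  170.   78.5]
   [ 0.   -0.    0.38 -0.  ]
 -> [673.  -20.   94.   78.5]
```

>>> move_arm([
  [-0.12,0.12,-0.05,0.02],
  [-0.25,0.24,-0.05,0.03],
  [-0.38,0.36,-0.05,0.04],
  [-0.515,0.495,-0.05,0.06],
], grip=0.7)

```text
time_s: 31.98
position: [0.4973, 0.2047, 0.1686]
tool_rot: [3.142, -0.0, 1.433]
force: [-0.0, 0.1, 0.1]
width: 0.0598
gripper_force: 0.0
```

>>> move_arm([
  [-0.12,0.12,0,0.02],
  [-0.25,0.25,0,0.03],
  [-0.38,0.38,0,0.04],
  [-0.5,0.51,0,0.06],
])

```text
time_s: 32.48
position: [0.5847, 0.0915, 0.1684]
tool_rot: [-3.141, 0.0, 1.401]
force: [0.3, 0.5, -0.6]
width: 0.0594
gripper_force: 0.0
```

>>> move_arm([
  [-0.12,0.13,0,0.02],
  [-0.25,0.26,0,0.03],
  [-0.38,0.4,0,0.04],
  [-0.485,0.525,0,0.06],
  [-0.485,0.525,0,0.06],
  [-0.485,0.525,0,0.06],
])

```text
time_s: 33.22
position: [0.671, -0.0204, 0.1682]
tool_rot: [-3.141, -0.0, 1.37]
force: [0.4, 0.4, -0.6]
width: 0.0595
gripper_force: 0.0
```

Run:
```python
from h import *
jars()
plan((673,-20,170,78.5),(673,-20,94,78.5))
p,W=cloud("wrist");z=W[...,2];m=(z>.1)&(z<.112)&(p.max(-1)<90)&(abs(W[...,0]-.673)<.03)&(abs(W[...,1]+.02)<.09);print(rect(W[m]),m.sum())
cv2.imwrite("pics/w2.png",p[...,::-1])
```

```text
jar cap [835. 402.] [839. 400.  62.] r 27.2 112
jar cap [802. 337.] [807. 340.  62.] r 31.3 125
jar cap [805. 398.] [806. 395.  62.] r 31.7 92
jar cap [568. 301.] [567. 301.  73.] r 25.3 368
jar cap [565. 371.] [565. 371.  73.] r 25.1 370
jar cap [417. 398.] [417. 398.  73.] r 25.4 394
jar cap [408. 317.] [409. 316.  73.] r 25.1 394
t 33.3 at [670.9 -20.1 168.3  78.5] w 59.6
   [ 0.003  0.01  -0.008  0.001]
 -> [673.  -20.  170.   78.5]
   [ 0.    0.    0.38 -0.  ]
 -> [673.  -20.   94.   78.5]
(array([676., -19.]), array([144.,  14.]), 78.3) 5305
```

View pics/w2.png

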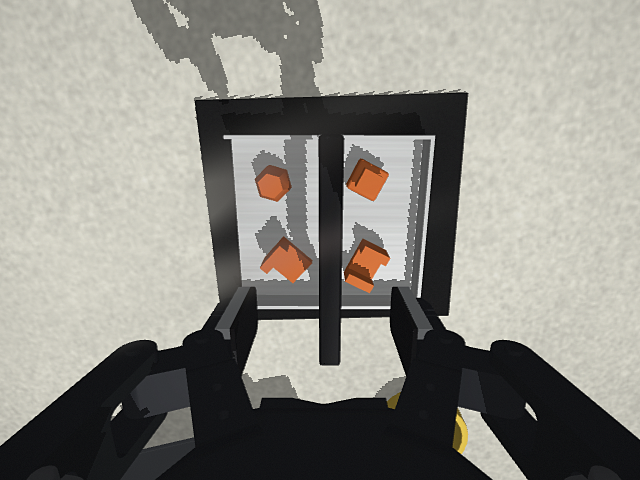

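Wrist view: four parts in the tray at (272,184), (368,180), (287,258) and (367,265), with the bar at x≈330 between the fingers. Depth shows all four jars seated in the crate at z=73 mm. One was knocked 12 mm but is still in its cell. Now gripping the tray bar.

>>> move_arm([
  [0,0.02,0.08,0],
  [0,0.02,0.18,0],
  [0,0.02,0.28,0],
  [0,0.02,0.35,0],
  [0,0.02,0.37,0],
  [0,0.02,0.37,0],
])

```text
time_s: 34.08
position: [0.6754, -0.0215, 0.0944]
tool_rot: [3.141, -0.0, 1.37]
force: [1.5, -0.1, 0.8]
width: 0.0596
gripper_force: 0.0
```

>>> move_arm([
  [0,0,0,0],
  [0,0,0,0],
  [0,0,0,0],
  [0,0,0,0],
  [0,0,0,0],
  [0,0,0,0],
  [0,0,0,0],
  [0,0,0,0],
], grip=0, squeeze=60)

```text
time_s: 35.08
position: [0.6755, -0.0215, 0.0949]
tool_rot: [3.141, -0.0, 1.37]
force: [-1.5, -0.3, 6.1]
width: 0.013
gripper_force: 59.9
```

>>> move_arm([
  [0,0,-0.03,0],
  [0,0,-0.08,0],
  [0,0,-0.15,0],
  [0,0,-0.25,0],
  [0,0,-0.35,0],
  [0,0,-0.45,0],
  [0,0,-0.55,0],
  [0,0,-0.62,0],
  [0,0,-0.65,0],
  [0,0,-0.65,0],
])

```text
time_s: 36.33
position: [0.6753, -0.0215, 0.2243]
tool_rot: [3.142, -0.0, 1.37]
force: [0.6, 0.4, -5.7]
width: 0.0129
gripper_force: 58.6
```

Run:
```python
from h import *
s=robot.get_state();print(s["force"],s["gripper_force"])
B=local((508,-333),4.3,32,0);print(B)
plan((*B,225,94.3))
```

```text
[ 0.63743711  0.39023567 -5.65680143] 58.62700045108795
(np.float64(539.9099242728037), np.float64(-330.60068074155754))
t 36.3 at [675.3 -21.5 224.3  78.5] w 12.9
   [-0.825 -0.178 -0.002 -0.263]
   [-0.793 -0.289 -0.002 -0.263]
 -> [ 539.90992427 -330.60068074  225.           94.3       ]
```

>>> move_arm([
  [-0.03,-0.005,0,-0.01],
  [-0.09,-0.02,0,-0.03],
  [-0.18,-0.04,0,-0.06],
  [-0.27,-0.06,0,-0.09],
  [-0.37,-0.08,0,-0.12],
  [-0.46,-0.1,0,-0.15],
  [-0.55,-0.12,0,-0.175],
  [-0.64,-0.14,0,-0.2],
  [-0.72,-0.155,0,-0.23],
  [-0.78,-0.17,0,-0.25],
  [-0.825,-0.18,0,-0.26],
])

```text
time_s: 37.7
position: [0.6066, -0.1768, 0.2242]
tool_rot: [-3.141, -0.0, 1.506]
force: [0.6, -0.2, -6.0]
width: 0.0132
gripper_force: 58.6
```

>>> move_arm([
  [-0.04,-0.015,0,-0.01],
  [-0.1,-0.035,0,-0.03],
  [-0.18,-0.065,0,-0.06],
  [-0.27,-0.1,0,-0.09],
  [-0.37,-0.135,0,-0.12],
  [-0.46,-0.165,0,-0.15],
  [-0.55,-0.2,0,-0.175],
  [-0.64,-0.23,0,-0.2],
  [-0.71,-0.26,0,-0.23],
  [-0.765,-0.28,0,-0.255],
  [-0.795,-0.29,0,-0.265],
  [-0.795,-0.29,0,-0.265],
  [-0.795,-0.29,0,-0.265],
])

```text
time_s: 39.33
position: [0.5392, -0.3306, 0.2243]
tool_rot: [3.142, -0.0, 1.645]
force: [-0.8, -0.3, -4.6]
width: 0.0127
gripper_force: 58.6
```

Run:
```python
from h import *
B=local((508,-333),4.3,32,0)
plan((*B,165,94.3))
p,W=cloud("side");cv2.imwrite("pics/s2.png",p[100:340,290:610,::-1].repeat(2,0).repeat(2,1))
p,W=cloud("top");z=W[...,2];
v,u=np.mgrid[:480,:640]
m=W[(u>380)&(u<540)&(v>215)&(v<350)&(z>.062)&(z<.076)];print(rect(m),np.percentile(m[:,0],[1,50,99]),np.percentile(m[:,1],[1,50,99]))
```

```text
t 39.3 at [ 539.2 -330.6  224.3   94.3] w 12.7
   [-0.     0.004  0.296 -0.001]
 -> [ 539.90992427 -330.60068074  165.           94.3       ]
(array([ 504., -232.]), array([ 47., 221.]), 83.1) [0.39607836 0.51837159 0.61084022] [-0.26275421 -0.23114179 -0.2163557 ]
```

View pics/s2.png

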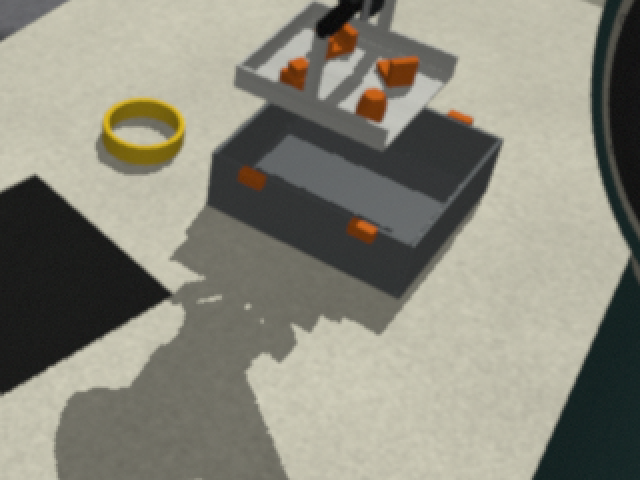

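Side crop: all four parts are still in the tray, its open edge faces the robot, and it sits over the bin. I'll lower it onto the bin's far rim with a weak grip so the bar rolls in the pads.

>>> move_arm([
  [0,0,0.05,0],
  [0,0,0.12,0],
  [0,0,0.2,0],
  [0,0,0.26,0],
  [0,0,0.29,0],
  [0,0,0.29,0],
])

```text
time_s: 40.17
position: [0.5389, -0.3309, 0.1659]
tool_rot: [-3.141, -0.0, 1.645]
force: [0.4, -0.3, -5.0]
width: 0.013
gripper_force: 58.6
```

>>> move_arm([
  [0,0,0,0],
  [0,0,0,0],
  [0,0,0.02,0],
  [0,0,0.035,0],
  [0,0,0.05,0],
  [0,0,0.065,0],
  [0,0,0.065,0],
], squeeze=20)

```text
time_s: 41.05
position: [0.5394, -0.3318, 0.156]
tool_rot: [3.139, 0.003, 1.645]
force: [-8.5, -0.2, 15.7]
width: 0.0133
gripper_force: 68.4
```

```bash
cat >> h.py <<'E'
def tilt():
    s=robot.get_state();print("F",s["force"].round(1),"M",s["torque"].round(2),"w",round(s["width"]*1000,1),s["position"].round(4),"t",s["time_s"])
E
python3 - <<'E'
from h import *
tilt()
p,W=cloud("side");cv2.imwrite("pics/s3.png",p[100:340,290:610,::-1].repeat(2,0).repeat(2,1))
E
```

```text
F [-8.5 -0.2 15.7] M [-0.02  0.37  0.01] w 13.3 [ 0.5394 -0.3318  0.156 ] t 41.05
```

View pics/s3.png

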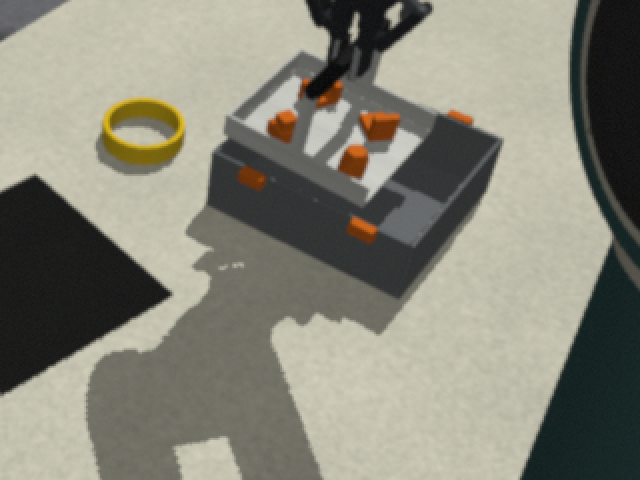

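Side crop: the tray's far end rests on the bin's far rim and the tray is starting to tilt. I'll continue in small steps.

>>> move_arm([
  [0,0,0.01,0],
  [0,0,0.02,0],
  [0,0,0.03,0],
  [0,0,0.03,0],
], squeeze=20)

```text
time_s: 41.6
position: [0.5394, -0.3323, 0.1517]
tool_rot: [3.138, 0.004, 1.644]
force: [-14.9, 0.3, 28.4]
width: 0.0126
gripper_force: 86.5
```

The pads are stiff, so pressing harder only raises the force. Instead I'll relieve the load, shift 12 mm back, and open the fingers loosely around the bar. The tray should then lean from the rim to the bin floor at about 30°, with the bar still captured.

>>> move_arm([
  [0,0,-0.03,0],
  [0,0,-0.07,0],
  [0,-0.02,-0.07,0],
  [0,-0.04,-0.07,0],
  [0,-0.06,-0.07,0],
  [0,-0.06,-0.07,0],
], squeeze=40)

```text
time_s: 42.35
position: [0.5266, -0.3318, 0.1611]
tool_rot: [-3.141, -0.0, 1.645]
force: [-0.1, 0.4, -5.5]
width: 0.0128
gripper_force: 60.3
```

Run:
```python
from h import *
tilt()
p,W=cloud("side");cv2.imwrite("pics/s4.png",p[100:340,290:610,::-1].repeat(2,0).repeat(2,1))
```

```text
F [-0.1  0.4 -5.5] M [-0.03  0.01  0.02] w 12.8 [ 0.5266 -0.3318  0.1611] t 42.35
```

View pics/s4.png

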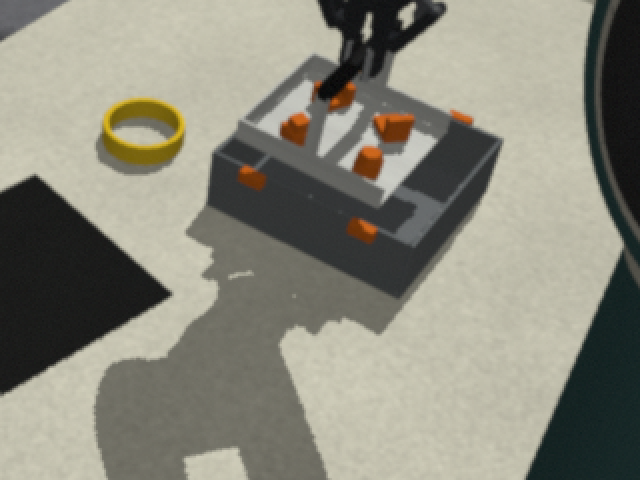

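Side crop: the tray is now entirely inside the bin opening, so its far end could drop in. I'll go back 12 mm so the end overlaps the rim, then release there.

>>> move_arm([
  [0,0,-0.02,0],
  [0,0,-0.04,0],
  [0,0.03,-0.04,0],
  [0,0.06,-0.04,0],
  [0,0.06,-0.04,0],
  [0,0.06,-0.02,0],
  [0,0.06,0.005,0],
  [0,0.06,0.005,0],
])

```text
time_s: 43.4
position: [0.5387, -0.3308, 0.1596]
tool_rot: [-3.141, -0.001, 1.645]
force: [-0.9, -0.4, -4.9]
width: 0.0127
gripper_force: 60.3
```

>>> move_arm([
  [0,0,0,0],
  [0,0,0.04,0],
  [0,0,0.09,0],
  [0,0,0.13,0],
  [0,0,0.14,0],
  [0,0,0.14,0],
  [0,0,0.14,0],
  [0,0,0.14,0],
], grip=0.33)

```text
time_s: 44.4
position: [0.5372, -0.3317, 0.1331]
tool_rot: [-3.138, 0.001, 1.644]
force: [-23.0, -1.3, 14.7]
width: 0.028
gripper_force: 11.7
```

Run:
```python
from h import *
tilt()
p,W=cloud("side");cv2.imwrite("pics/s5.png",p[100:340,290:610,::-1].repeat(2,0).repeat(2,1))
```

```text
F [-23.   -1.3  14.7] M [-0.2   3.97  0.  ] w 28.0 [ 0.5372 -0.3317  0.1331] t 44.4
```

View pics/s5.png

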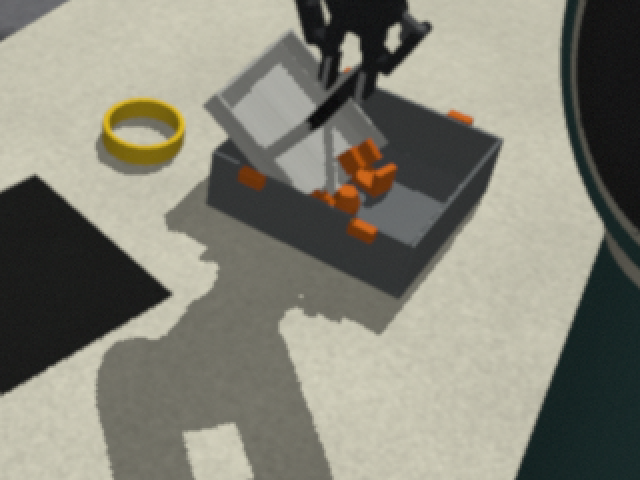

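Side crop: the tray leans in the bin at roughly 35–40° and the parts have slid to the low end, around (365,180). I'll ease the bar back and lift a little so they clear the lip.

>>> move_arm([
  [0,-0.02,0,0],
  [0,-0.04,0,0],
  [0,-0.055,0,0],
  [0,-0.07,0,0],
  [0,-0.07,0,0],
])

```text
time_s: 45.08
position: [0.5249, -0.3319, 0.1323]
tool_rot: [3.142, 0.0, 1.645]
force: [0.2, 0.4, 0.4]
width: 0.0283
gripper_force: 0.0
```

Run:
```python
from h import *
tilt()
p,W=cloud("top");z=W[...,2];hsv=cv2.cvtColor(p,cv2.COLOR_RGB2HSV)
a=cv2.resize(p[210:360,380:540,::-1],(400,375),interpolation=cv2.INTER_CUBIC)
q,W2=cloud("side")
b=cv2.resize(q[110:290,350:560,::-1],(400,343),interpolation=cv2.INTER_CUBIC)
b=np.vstack([b,np.zeros((32,400,3),np.uint8)])
cv2.imwrite("pics/c6.png",np.hstack([a,b]))
h2=cv2.cvtColor(q,cv2.COLOR_RGB2HSV)
for n,hh,w,pp in(("top",hsv,W,p),("side",h2,W2,q)):
  for k in blobs((hh[...,0]<15)&(hh[...,1]>150)&(pp.max(-1)>90)&(w[...,1]<-.2)&(w[...,0]>.38)&(w[...,0]<.63),6):print(n,w[k].mean(0).round(3),k.sum())
```

```text
F [0.2 0.4 0.4] M [-0.01 -0.06  0.01] w 28.3 [ 0.5249 -0.3319  0.1323] t 45.075
top [ 0.562 -0.222  0.07 ] 50
top [ 0.504 -0.276  0.031] 83
top [ 0.461 -0.438  0.066] 32
top [ 0.44  -0.231  0.071] 51
side [ 0.455 -0.437  0.071] 35
side [ 0.5   -0.361  0.021] 448
side [ 0.559 -0.219  0.068] 103
side [ 0.472 -0.271  0.041] 297
```

View pics/c6.png

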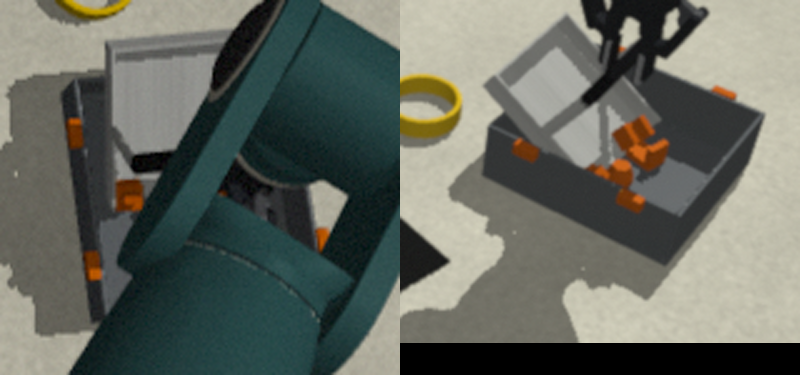

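Both views: the tray is still leaning, with the parts clustered by its lip. I'll check their positions against the lip numerically.

```bash
cat >> h.py <<'E'
def parts(bar_z=None):
    for n in("side","wrist","top"):
        p,W=cloud(n);hh=cv2.cvtColor(p,cv2.COLOR_RGB2HSV)
        inb=(W[...,1]<-.235)&(W[...,1]>-.425)&(W[...,0]>.40)&(W[...,0]<.615)
        g=inb&(hh[...,1]<40)&(p.min(-1)>110)&(W[...,2]>.015)
        if g.sum()>200:
            Q=W[g]; A=np.c_[Q[:,:2],np.ones(len(Q))]
            for _ in range(6):
                c=np.linalg.lstsq(A,Q[:,2],rcond=None)[0]; k=abs(A@c-Q[:,2])<.006; A,Q=A[k],Q[k]
            al=np.degrees(np.arctan(np.hypot(*c[:2]))); print(n,"plane tilt",al.round(1),"rms n",len(Q),"c",c.round(3),"tray x",np.percentile(Q[:,0],[1,99]).round(3))
        else: c=None
        for k in blobs(inb&(hh[...,0]<15)&(hh[...,1]>150)&(p.max(-1)>70),12):
            X=W[k]; print(n,X.mean(0).round(3),"x",np.percentile(X[:,0],[3,97]).round(3),"z",np.percentile(X[:,2],[3,97]).round(3),"above tray",None if c is None else np.percentile(X[:,2]-X[:,:2]@c[:2]-c[2],[3,97]).round(3),k.sum())
E
python3 -c "
from h import *
parts()"
```

```text
side plane tilt 24.7 rms n 268 c [ 0.456  0.057 -0.194] tray x [0.578 0.595]
side [ 0.5   -0.361  0.021] x [0.474 0.525] z [0.005 0.036] above tray [-0.009  0.029] 456
side [ 0.492 -0.297  0.025] x [0.479 0.512] z [0.01  0.036] above tray [-0.002  0.019] 189
wrist plane tilt 13.0 rms n 6575 c [-0.101  0.207  0.186] tray x [0.404 0.613]
wrist [ 0.441 -0.236  0.072] x [0.431 0.453] z [0.069 0.073] above tray [-0.023 -0.019] 172
wrist [ 0.503 -0.276  0.032] x [0.495 0.511] z [0.02  0.038] above tray [-0.06  -0.039] 940
wrist [ 0.496 -0.305  0.026] x [0.484 0.507] z [0.012 0.03 ] above tray [-0.062 -0.041] 1156
wrist [ 0.499 -0.36   0.023] x [0.479 0.518] z [0.009 0.035] above tray [-0.055 -0.02 ] 2297
top plane tilt 16.8 rms n 119 c [ 0.171 -0.249 -0.117] tray x [0.566 0.615]
top [ 0.506 -0.276  0.03 ] x [0.494 0.521] z [0.019 0.038] above tray [-0.019 -0.   ] 120
```

>>> move_arm([
  [0,0.03,0,0],
  [0,0.03,0,0],
  [0,0.03,0,0],
  [0,0.03,0,0],
  [0,0.03,0,0],
  [0,0.03,0,0],
  [0,0.03,0,0],
  [0,0.03,0,0],
], grip=0, squeeze=30)

```text
time_s: 46.32
position: [0.5302, -0.3319, 0.133]
tool_rot: [-3.139, 0.0, 1.645]
force: [-15.3, 0.1, 10.5]
width: 0.0182
gripper_force: 29.0
```

```bash
python3 -c "
from h import *
tilt();parts()"
```

```text
F [-15.3   0.1  10.5] M [0.02 2.36 0.06] w 18.2 [ 0.5302 -0.3319  0.133 ] t 46.325
side plane tilt 23.6 rms n 263 c [ 0.435  0.043 -0.186] tray x [0.578 0.596]
side [ 0.5   -0.361  0.021] x [0.473 0.525] z [0.004 0.036] above tray [-0.011  0.026] 460
side [ 0.492 -0.297  0.025] x [0.471 0.512] z [0.009 0.047] above tray [-0.013  0.031] 192
wrist plane tilt 11.8 rms n 6763 c [-0.08   0.192  0.169] tray x [0.402 0.613]
wrist [ 0.441 -0.236  0.073] x [0.431 0.453] z [0.069 0.073] above tray [-0.019 -0.015] 191
wrist [ 0.503 -0.276  0.033] x [0.495 0.51 ] z [0.02  0.038] above tray [-0.057 -0.036] 804
wrist [ 0.496 -0.305  0.025] x [0.484 0.507] z [0.012 0.03 ] above tray [-0.06  -0.039] 1157
wrist [ 0.494 -0.356  0.021] x [0.478 0.514] z [0.009 0.034] above tray [-0.054 -0.026] 1779
top plane tilt 18.1 rms n 136 c [ 0.103 -0.309 -0.094] tray x [0.564 0.614]
top [ 0.507 -0.276  0.03 ] x [0.493 0.521] z [0.018 0.038] above tray [-0.024 -0.005] 118
```

The bar is gripped while still tilted, which helps. I'll pull the tray up-slope, away from the parts.

>>> move_arm([
  [0,0.01,-0.01,0],
  [0,0.03,-0.03,0],
  [0,0.05,-0.05,0],
  [0,0.07,-0.075,0],
  [0,0.09,-0.1,0],
  [0,0.1,-0.15,0],
  [0,0.1,-0.15,0],
])

```text
time_s: 47.35
position: [0.5514, -0.3301, 0.1634]
tool_rot: [3.14, 0.001, 1.645]
force: [-0.6, -0.6, -4.8]
width: 0.0177
gripper_force: 29.3
```

Run:
```python
from h import *
tilt();parts()
q,_=cloud("side");p,_=cloud("wrist")
a=cv2.resize(q[90:290,340:560,::-1],(400,364),interpolation=cv2.INTER_CUBIC)
b=cv2.resize(p[...,::-1],(400,300));b=np.vstack([b,np.zeros((64,400,3),np.uint8)])
cv2.imwrite("pics/c7.png",np.hstack([a,b]))
```

```text
F [-0.6 -0.6 -4.8] M [-0.03  0.16 -0.03] w 17.7 [ 0.5514 -0.3301  0.1634] t 47.35
side plane tilt 22.2 rms n 197 c [ 0.402  0.073 -0.14 ] tray x [0.564 0.61 ]
side [ 0.505 -0.361  0.017] x [0.473 0.536] z [0.004 0.032] above tray [-0.038  0.006] 472
side [ 0.489 -0.3    0.025] x [0.474 0.508] z [0.005 0.032] above tray [-0.035 -0.003] 153
wrist plane tilt 13.6 rms n 3631 c [0.007 0.242 0.154] tray x [0.403 0.615]
wrist [ 0.441 -0.236  0.073] x [0.431 0.453] z [0.069 0.073] above tray [-0.031 -0.028] 114
wrist [ 0.49  -0.278  0.03 ] x [0.476 0.5  ] z [0.024 0.032] above tray [-0.067 -0.057] 1007
wrist [ 0.498 -0.307  0.027] x [0.486 0.508] z [0.011 0.03 ] above tray [-0.073 -0.052] 743
wrist [ 0.493 -0.357  0.018] x [0.478 0.51 ] z [0.008 0.033] above tray [-0.066 -0.036] 1427
wrist [ 0.523 -0.366  0.019] x [0.518 0.529] z [0.01  0.027] above tray [-0.063 -0.038] 570
wrist [ 0.57  -0.395  0.11 ] x [0.563 0.577] z [0.07  0.157] above tray [0.014 0.086] 26
top plane tilt 35.5 rms n 64 c [-0.438 -0.562  0.174] tray x [0.581 0.614]
top [ 0.491 -0.268  0.025] x [0.484 0.497] z [0.01  0.034] above tray [-0.099 -0.073] 28
```

View pics/c7.png

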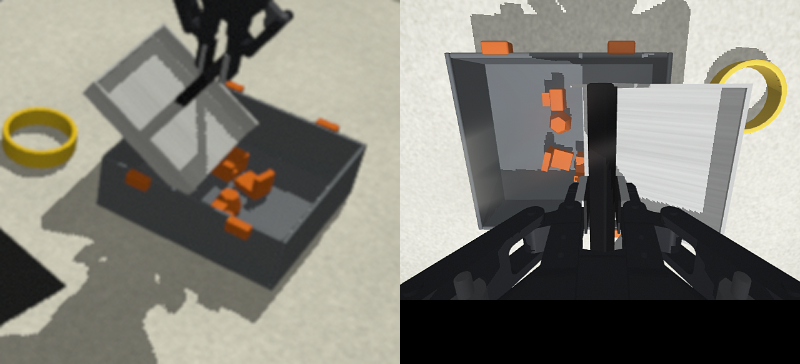

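Left (side) and right (wrist): all four parts lie on the bin floor and the tray is empty, still tilted in the grip. Now lift it, squeeze hard to square it up, and carry it back.

>>> move_arm([
  [0,0,-0.06,0],
  [0,0,-0.14,0],
  [0,0,-0.24,0],
  [0,0,-0.34,0],
  [0,0,-0.42,0],
  [0,0,-0.44,0],
  [0,0,-0.44,0],
])

```text
time_s: 48.48
position: [0.551, -0.33, 0.2501]
tool_rot: [-3.141, -0.0, 1.645]
force: [-1.4, 0.2, -4.6]
width: 0.0133
gripper_force: 29.9
```

>>> move_arm([
  [0,0,0,0],
  [0,0,0,0],
  [0,0,0,0],
  [0,0,0,0],
  [0,0,0,0],
  [0,0,0,0],
], grip=0, squeeze=110)

```text
time_s: 49.22
position: [0.551, -0.33, 0.2503]
tool_rot: [3.142, -0.0, 1.645]
force: [0.1, -0.8, -4.2]
width: 0.0105
gripper_force: 111.0
```

Run:
```python
from h import *
tilt();plan((678,-19,240,79))
```

```text
F [ 0.1 -0.8 -4.2] M [ 0.01  0.   -0.02] w 10.5 [ 0.551  -0.33    0.2503] t 49.225
t 49.2 at [ 551.  -330.   250.3   94.3] w 10.5
   [0.752 0.374 0.026 0.254]
   [0.795 0.271 0.026 0.254]
 -> [678. -19. 240.  79.]
```

>>> move_arm([
  [0.06,0.03,0,0.02],
  [0.15,0.075,0,0.05],
  [0.27,0.135,0,0.09],
  [0.4,0.2,0,0.13],
  [0.52,0.26,0,0.17],
  [0.64,0.32,0,0.21],
  [0.75,0.375,0,0.255],
])

```text
time_s: 50.1
position: [0.6151, -0.1731, 0.2504]
tool_rot: [3.141, -0.0, 1.511]
force: [0.2, -0.6, -4.5]
width: 0.0106
gripper_force: 111.2
```

>>> move_arm([
  [0.12,0.04,0,0.04],
  [0.26,0.09,0,0.08],
  [0.4,0.135,0,0.13],
  [0.54,0.185,0,0.17],
  [0.66,0.225,0,0.21],
  [0.75,0.255,0,0.24],
  [0.795,0.27,0,0.255],
  [0.795,0.27,0,0.255],
  [0.795,0.27,0,0.255],
])

```text
time_s: 51.22
position: [0.6778, -0.0198, 0.2503]
tool_rot: [3.142, 0.0, 1.378]
force: [-0.1, -0.1, -3.9]
width: 0.0105
gripper_force: 111.1
```

Run:
```python
from h import *
tilt();plan((678,-19,95,79))
for n in("side","wrist"):
    p,W=cloud(n);hh=cv2.cvtColor(p,cv2.COLOR_RGB2HSV)
    g=(abs(W[...,0]-.678)<.09)&(abs(W[...,1]+.019)<.09)&(hh[...,1]<40)&(p.min(-1)>110)&(W[...,2]>.08)
    Q=W[g];A=np.c_[Q[:,:2],np.ones(len(Q))]
    for _ in range(8):
        c=np.linalg.lstsq(A,Q[:,2],rcond=None)[0];k=abs(A@c-Q[:,2])<.005;A,Q=A[k],Q[k]
    print(n,c[:2].round(3),"floor z at centre",(c[:2]@[.678,-.019]+c[2]).round(4),len(Q))
```

```text
F [-0.1 -0.1 -3.9] M [ 0.02 -0.02 -0.01] w 10.5 [ 0.6778 -0.0198  0.2503] t 51.225
t 51.2 at [677.8 -19.8 250.3  78.9] w 10.5
   [ 0.004  0.     0.777 -0.002]
 -> [678. -19.  95.  79.]
side [-0.016 -0.011] floor z at centre 0.1467 2530
wrist [0.049 0.204] floor z at centre 0.1503 8488
```

>>> move_arm([
  [0,0,0.06,0],
  [0,0,0.16,0],
  [0,0,0.28,0],
  [0,0,0.4,0],
  [0,0,0.52,0],
  [0,0,0.6,0],
  [0,0,0.65,0],
  [0,0,0.67,0],
  [0,0,0.67,0],
])

```text
time_s: 52.45
position: [0.6781, -0.0194, 0.1167]
tool_rot: [3.141, -0.0, 1.378]
force: [-0.1, -0.2, -3.9]
width: 0.0104
gripper_force: 111.1
```

>>> move_arm([
  [0,0,0.01,0],
  [0,0,0.02,0],
  [0,0,0.03,0],
  [0,0,0.03,0],
])

```text
time_s: 52.95
position: [0.678, -0.0193, 0.1104]
tool_rot: [3.141, -0.0, 1.378]
force: [0.8, -0.8, -3.1]
width: 0.0105
gripper_force: 111.3
```

>>> move_arm([
  [0,0,0.005,0],
  [0,0,0.01,0],
  [0,0,0.01,0],
])

```text
time_s: 53.32
position: [0.6784, -0.0194, 0.1098]
tool_rot: [3.14, -0.0, 1.378]
force: [-4.4, 0.8, 9.0]
width: 0.0106
gripper_force: 112.8
```

>>> move_arm([
  [0,0,0,0],
  [0,0,0,0],
  [0,0,0,0],
  [0,0,0,0],
  [0,0,-0.05,0],
  [0,0,-0.2,0],
  [0,0,-0.4,0],
  [0,0,-0.6,0],
  [0,0,-0.6,0],
], grip=0.6)

```text
time_s: 54.45
position: [0.679, -0.0194, 0.2332]
tool_rot: [3.135, -0.001, 1.378]
force: [0.3, 0.2, 0.5]
width: 0.0512
gripper_force: 0.0
```

>>> move_arm([
  [0.2,0,0,0],
  [0.5,0,0,0],
  [0.8,0,0,0],
  [1,0,0,0],
  [1,0,0,0],
  [1,0,0,0],
])

```text
time_s: 55.2
position: [0.7161, 0.1766, 0.2279]
tool_rot: [-3.141, 0.001, 1.378]
force: [0.1, -0.2, -0.3]
width: 0.0511
gripper_force: 0.0
```

Run:
```python
from h import *
tilt(); p,W=jars(); z=W[...,2];hsv=cv2.cvtColor(p,cv2.COLOR_RGB2HSV)
v,u=np.mgrid[:480,:640];t=(u>265)&(u<375)&(v>165)&(v<275)
b=W[t&(z>.09)&(z<.125)];print("bar",rect(b),b[:,2].max())
m=W[t&(p.max(-1)<45)&(z<.02)&(z>-.01)];print("mat",rect(m))
Q=W[t&(z>.002)&(z<.018)&(p.min(-1)>110)&(hsv[...,1]<30)&(abs(W[...,0]-.678)<.075)&(abs(W[...,1]+.019)<.06)];A=np.c_[Q[:,:2],np.ones(len(Q))];print(np.linalg.lstsq(A,Q[:,2],rcond=None)[0],np.median(Q[:,2]))
parts()
cv2.imwrite("pics/end.png",p[...,::-1])
```

```text
F [ 0.1 -0.2 -0.3] M [ 0.01 -0.03  0.05] w 51.1 [0.7161 0.1766 0.2279] t 55.2
jar cap [839. 409.] [848. 409.  62.] r 32.9 118
jar cap [567. 309.] [566. 316.  72.] r 22.7 117
jar cap [565. 371.] [565. 371.  72.] r 25.6 373
jar cap [416. 398.] [417. 398.  73.] r 25.2 390
jar cap [409. 317.] [409. 317.  73.] r 24.8 387
bar (array([677., -19.]), array([146.,  15.]), 78.9) 0.11254114808606676
mat (array([680., -17.]), array([198., 218.]), 79.9)
[ 0.00055118 -0.00145456  0.00653528] 0.0068047145250319085
side [ 0.508 -0.362  0.016] x [0.474 0.54 ] z [0.003 0.032] above tray None 506
side [ 0.488 -0.299  0.026] x [0.451 0.505] z [0.006 0.068] above tray None 157
top [ 0.528 -0.367  0.019] x [0.516 0.54 ] z [0.006 0.031] above tray None 189
top [ 0.491 -0.359  0.018] x [0.475 0.509] z [0.005 0.035] above tray None 178
top [ 0.489 -0.291  0.025] x [0.474 0.503] z [0.005 0.034] above tray None 238
```

View pics/end.png

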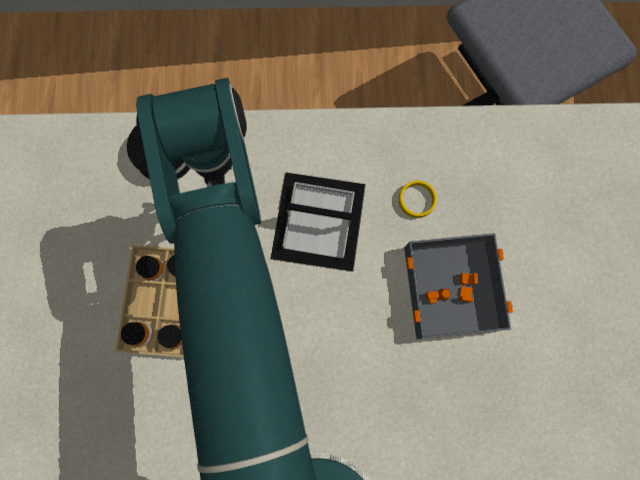

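Top view: the tray is level and empty on its mat at (318,222). All four parts are in the bin around (453,290), and four caps sit in the crate cells. Tape and scraper were not touched. Handing in.

```bash
python3 -c "
from rig import ticket
print(ticket.hand_in())"
```

```text
the job is handed in; nothing more can be done
None
```

The job is handed in; the hand-in returned no verdict. By my last images, all four parts are in the bin, the empty tray is level near the middle of its mat, the four jars present stand one to a cell in the crate, and I saw no contact with the tape or scraper.

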